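Hang the G-clamp on the swivel hook

TASK

First turn the swivel hook under the tool rail so that its arm points straight out from the rail, square to it, towards the robot's side. Then take the blue G-clamp off the board and hang it by its bow over the hook's arm, mouth down, behind the red upturned tip, setting it down rather than dropping it, and leave it hanging level and still with the hook still facing out. Do not disturb the mallet, chisel tray, sanding block, tape measure, glue bottle or screw jar.

Things in the scene. Friction and masses are not known exactly. Their poses are not given: they have to be found in the camera images.
- clamp: Blue iron G-clamp, 0.5 to 0.8 kg, 193 mm long, 16 mm thick, bow (back) up, mouth down. Origin: middle of the bow's under face, over the centre of mass, where it rests when hung. x goes through the thickness, y along the clamp (+y to the steel spindle), z up. Ends at y = -79 and y = +114 (tommy bar, lowest point z = -103). Starts astride the board, x along it, origin 118 mm above the bench.
- clamp_bow (a point): Middle of the clamp's bow, 11 mm above the clamp's origin, axes as the clamp's: the place to grip. The bow here has flat sides 16 mm apart (across x) and is 22 mm deep, z -11 to +11 from this point; it falls away at 8 degrees to either side for 34 mm, then more steeply to the two arms.
- clamp_mouth (a point): Middle of the clamp's mouth, between anvil and spindle pad, 70 mm below and 11 mm to the anvil side (-y) of the origin. Clear gap 78 mm along y here; this is what passes down over the hook. The arms end 78 mm below the origin.
- hook (a joint): Turn of the swivel hook about its upright axis, rad. 0 = arm straight out from the rail (along -x of body swivel, the robot's side); positive = turned counter-clockwise seen from above. Range -1.6 to 1.6; it starts 1.1 to 1.4, swung round almost along the rail. Stiff bearing: 0.06 N m of friction, so about 0.4 N at the tip turns it and it stays where it is left.
- hook_tip (a point): Centre of the red 18 mm ball on the upturned end of the hook, 140 mm from the swivel axis and 30 mm above the centre line of the arm (200 mm above the bench). A good place to take the hook and swing it.
- hook_seat (a point): Point on top of the hook's straight level arm (round steel bar 12 mm thick), 95 mm out from the swivel axis, 176 mm above the bench. x points along the arm back to the swivel axis, z up. The shank's near face is 87 mm behind this point, the inner face of the upturned end 39 mm beyond it; the red ball's top is 33 mm above it.
- hook_axis (a point): Point of the arm's centre line on the swivel axis, 170 mm above the bench.
- swivel: Steel bearing housing of the swivel hook, screwed under the batten. Origin on the swivel axis at the batten's underside (310 mm above the bench); z up, -x straight out from the rail, y along the rail. The arm and shank are yellow. Plate 35 x 75 x 4 mm and a housing of 38 mm diameter reach 26 mm down; below it is the hook's 16 mm shank.
- rail: Timber tool rail, origin on the bench under its middle: level batten 35 wide x 45 mm high, 740 mm along body y, 310 to 355 mm above the bench; posts 35 x 45 x 360 mm at y = +-330, x = +35 mm; low stock (77 mm) beneath. The batten is over the parked hook: a gripper gets at its tip only leaning, from the open -x side. A rasp hangs on the other half, 255 to 305 mm away.
- board: Fixed timber board on edge in two slotted supports, 200 mm long along body x, 45 mm thick (y), top edge 115 mm above the bench. Origin on the bench under its middle. The clamp stands astride its top.
- mallet: Bystander: joiner's mallet, dark head 65 x 120 x 85 mm over the origin, handle 170 mm towards -x.
- tote: Bystander: plywood chisel tray 240 x 150 x 65 mm, origin under its middle.
- sanding_block: Bystander: cork sanding block 120 x 65 x 35 mm.
- tape_measure: Bystander: yellow tape measure 75 x 45 x 72 mm.
- glue: Bystander: white glue bottle, 68 mm across, 180 mm high.
- screws: Bystander: amber jar of screws, 72 mm across, 85 mm high.
Things that resemble listed ones, but are neither listed nor needed, are in the scene too. Of the things that look like the clamp, the larger one is meant.

How it is judged:
By the outcome, as a careful person would: the job done as asked, in the order asked, and still so for the second after the job is handed in, with the robot touching nothing.
It also fails if it takes over 67 s, if anything falls off the work surface, if the arm or the gripper's body presses on something with over 40 N, if the wrist force passes 120 N, or if a joint passes its speed limit or range.

ROBOT

A 6-joint arm with a two-finger parallel gripper is mounted at the origin on the work surface. World frame = base frame: x ahead of the robot, y to its left, z up, the work surface at z = 0. Lengths are in mm, angles in rad, forces in N, time in s.
With the tool pointing down it reaches from about 325 to 1000 mm from the base axis. Payload 5.1 kg.
Tool frame: the origin (TCP) lies at the very end of the fingers, on their centre line; the grasp point (between the pads) lies 19 mm behind it; z points along the fingers, y is the line along which they close (so a half turn about z gives the same grasp; the last joint's range is limited). The gripper opens to 85 mm and grips with 20 to 120 N. Pads are 22 mm wide; open, the fingers measure 114 mm over their backs; the gripper's body (76 mm by 85 mm) begins 54 mm behind the grasp point. The pads swing forward as they close: fully open they stand 13 mm farther back than shut.
Start: joints at [1.03, 0.124, 1.65, -0, 1.367, -0.083], TCP at [287.302, 583.046, 231.322] pointing down, gripper open.
Joint ranges: [-2.61, 2.61], [-1.02, 2.33], [0.03, 2.71], [-1.35, 4.49], [0.32, 2.68], [-2.91, 2.91]. Speed limits (rad/s): [2.57, 2.57, 3.14, 3.14, 3.14, 3.14].

INTERFACE

Orientations are given as a rotation vector (axis times angle).
In Python, from bench import r gives the robot as it stands.
- The arm moves only by the shell command python3 -m crank 'ROWS' [FORCE]. ROWS is JSON, a list of rows, each an object with "delta_pos": the shift along the world's x, y, z in cm, a list of three; "roll": the turn about the world's z in rad; "jaw": the finger opening in cm, from 0 to 8.54. In form: [{"delta_pos": [dx, dy, dz], "roll": roll, "jaw": jaw}, ...]. A call has 1 to 10 rows; each row shifts and turns the commanded pose from where the row before left it; what a row does not reach is not made up. A row lasts 1/12 s, in which the tool goes at most 41.7 mm and 7.16 degrees, less where a joint would pass 70% of its speed; a pose out of reach is approached as far as the arm can. A call with a gripper value outside its range is refused whole. The fingers move at their own pace and stop on an object; FORCE is the grip in N (left out, the last holds). Time passes only in rows, so rows that do not move let the fingers close. It gives the time, the measured TCP pose, the force, the opening and the grip force at its end, in the units of the state.
- r.sense(): the state, without advancing time (a new reading comes with each control period).
- r.get_image(name): name is "scene" or "top" or "wrist"; returns a dict with "pixels" (420x560x3 uint8, red, green, blue), "mtx" (3x3 intrinsics, pixels), "pose" (4x4, takes a point from camera to world coordinates). Camera axes: x right, y down, z forward; pixel columns grow to the right and rows downward; lengths in mm; the calibration is good to about 2 mm. A picture is of the moment at which its call begins. There is no depth.
- r.job_done(): hands the job in; it is judged then, once.
The state is a dict: "t": time; "joints": joint angles; "dq": joint speeds; "joint_torque": joint torques, N m; "tool_pos": TCP position; "tcp_rot": TCP orientation; "wrist_force": force on the tool from outside, world axes, zero at the start; "torque": the same for the moment, N m; "finger_gap": opening from 0.0 (shut) to 1.0 (fully open); "gripper_force": force on a finger pad.
Only numpy, scipy, OpenCV 4.12 (cv2) and the standard library are available. Lean on these libraries where they do the work, as an engineer would, in place of code of your own. Each camera call takes 0.05 s, during which the arm holds its last target. There are 200 camera calls.

## Working session

There is one attempt and no reset: what is moved stays moved. The work goes in short steps, Python scripts to look and compute and a shell command to move; the robot and the scene stay as the last step left them, time stands still between calls to the robot, and variables do not carry over. Pictures are saved under pics/ and viewed, at most 15 in all, crops included, and the job is handed in when it is done.

```bash
mkdir -p pics
cat > h.py <<'E'
import numpy as np, cv2
from bench import r
def grab(n,f=None):
    d=r.get_image(n)
    if f: cv2.imwrite('pics/'+f,cv2.cvtColor(d['pixels'],cv2.COLOR_RGB2BGR))
    return d
def ray(d,u,v):
    k=np.linalg.inv(np.array(d['mtx']))@[u,v,1]; P=np.array(d['pose']); return P[:3,3],P[:3,:3]@k
def onz(d,u,v,z):
    o,k=ray(d,u,v); return o+k*(z-o[2])/k[2]
def tri(a,b):
    (o1,k1),(o2,k2)=a,b
    A=np.c_[k1,-k2]; s=np.linalg.lstsq(A,o2-o1,rcond=None)[0]
    p,q=o1+k1*s[0],o2+k2*s[1]; return (p+q)/2,np.linalg.norm(p-q)
def proj(d,p):
    P=np.linalg.inv(np.array(d['pose'])); c=P[:3,:3]@np.array(p)+P[:3,3]; u=np.array(d['mtx'])@c; return u[:2]/u[2]
def blobs(d,lo,hi,mn=15):
    h=cv2.cvtColor(d['pixels'],cv2.COLOR_RGB2HSV); m=cv2.inRange(h,np.array(lo),np.array(hi))
    n,l,s,c=cv2.connectedComponentsWithStats(m); return [(s[i].tolist(),c[i].round(1).tolist()) for i in range(1,n) if s[i][4]>=mn]
E
python3 - <<'E'
from h import *
for n in('scene','top'):
    d=grab(n,n+'0.png'); print(n,np.array(d['pose']).round(2).tolist())
    for nm,lo,hi in(('blue',(100,100,40),(125,255,255)),('red',(0,150,70),(6,255,255)),('red2',(172,150,70),(180,255,255)),('yel',(20,130,90),(33,255,255))): print(nm,blobs(d,lo,hi))
a=cv2.imread('pics/scene0.png');b=cv2.imread('pics/top0.png')
E
```

```text
scene [[-0.84, 0.33, -0.42, 938.61], [0.53, 0.55, -0.64, 819.72], [0.02, -0.77, -0.64, 989.51], [0.0, 0.0, 0.0, 1.0]]
blue [([95, 119, 43, 74, 1756], [118.4, 153.1]), ([151, 170, 9, 12, 75], [154.6, 176.2]), ([373, 288, 26, 28, 263], [383.6, 301.9]), ([311, 294, 42, 51, 646], [334.2, 313.7])]
red [([212, 219, 6, 9, 27], [214.0, 223.5])]
red2 []
yel [([184, 155, 14, 17, 127], [191.2, 160.6]), ([219, 178, 27, 18, 184], [232.1, 186.0]), ([281, 225, 19, 10, 70], [290.1, 229.5]), ([214, 228, 17, 38, 278], [223.5, 246.5]), ([288, 378, 13, 19, 35], [292.7, 386.0]), ([200, 394, 14, 26, 39], [206.6, 406.7])]
top [[-0.01, -1.0, 0.08, 319.84], [-1.0, 0.01, 0.01, 3.78], [-0.01, -0.08, -1.0, 1692.1], [0.0, 0.0, 0.0, 1.0]]
blue [([438, 124, 84, 52, 3330], [478.4, 151.7]), ([172, 204, 40, 9, 155], [191.3, 207.0]), ([181, 257, 26, 23, 118], [196.7, 264.4])]
red [([292, 159, 4, 5, 16], [293.7, 160.8]), ([37, 343, 31, 43, 758], [51.0, 367.6])]
red2 []
yel [([425, 195, 24, 22, 312], [437.2, 205.1]), ([378, 216, 15, 31, 257], [384.6, 231.0])]
```

View pics/scene0.png

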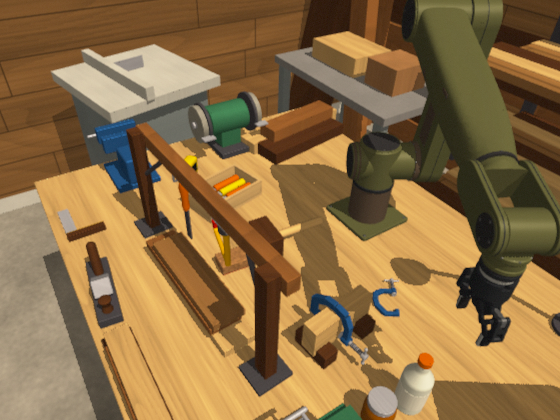

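View pics/top0.png

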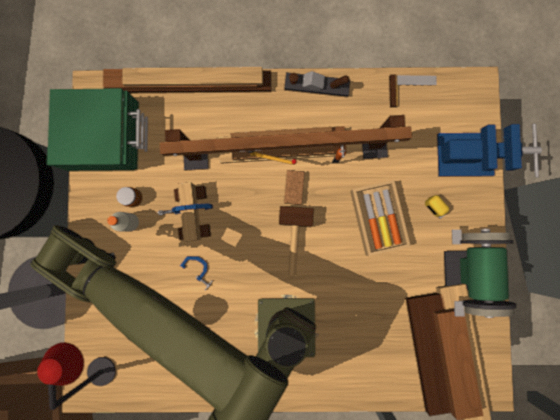

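The top view shows the rail running along y at row ~140. The yellow hook under it goes from about (255,155) to its red tip at (294,161). The mallet is at (296,215) and the tray at (382,217).
Clamp candidates are the blue G-clamp astride the board at (191,207), scene (334,314), and a smaller one lying flat at (197,265), scene (384,302). The first fits, being larger and astride the board. An enlarged crop will confirm it.

Run:
```python
from h import *
s=cv2.imread('pics/scene0.png');t=cv2.imread('pics/top0.png')
a=cv2.resize(s[200:380,180:420],(400,300),interpolation=cv2.INTER_CUBIC)
b=cv2.resize(t[170:290,145:305],(400,300),interpolation=cv2.INTER_CUBIC)
c=cv2.resize(t[110:210,150:420],(800,296),interpolation=cv2.INTER_CUBIC)
cv2.imwrite('pics/crop1.png',np.vstack([np.hstack([a,b]),c]))
S=r.get_image('scene');T=r.get_image('top')
print('tip',tri(ray(S,214,223.5),ray(T,293.7,160.8)),onz(T,293.7,160.8,200))
# batten top edges
h=cv2.cvtColor(T['pixels'],cv2.COLOR_RGB2HSV)
for n,d in(('T',T),):
  m=cv2.inRange(cv2.cvtColor(d['pixels'],cv2.COLOR_RGB2HSV),(100,100,40),(125,255,255))
  m[:,:165]=0;m[:,215:]=0;m[:190]=0;m[225:]=0
  p=np.argwhere(m)[:,::-1].astype(np.float32); print(p.min(0),p.max(0)); l=cv2.fitLine(p,cv2.DIST_HUBER,0,.01,.01).ravel(); print(l)
  for q in(p.min(0)[0],p.max(0)[0]): print(onz(T,q,l[3]+(q-l[2])*l[1]/l[0],125))
```

```text
tip (array([568.3819473 , -28.54080566, 191.36540287]), np.float64(2.6214290607172708)) [568.08578513 -29.02786425 200.        ]
[172. 204.] [211. 212.]
[ 9.9391615e-01 -1.1013923e-01  1.9127098e+02  2.0696895e+02]
[417.65334341 384.36035704 125.        ]
[431.53716832 251.67347849 125.        ]
```

View pics/crop1.png

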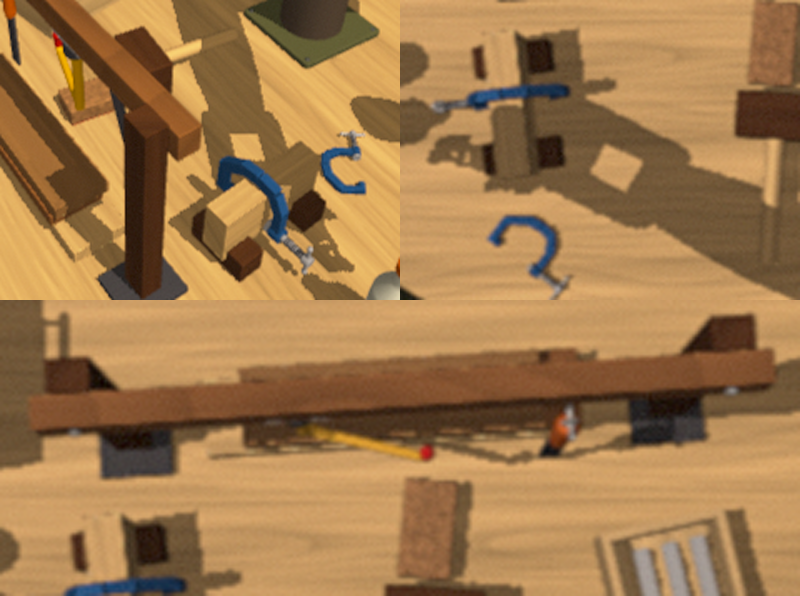

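The crop confirms it. The larger blue clamp is astride the board with its spindle to the left (+y), and the small one lies flat nearby. The hook arm runs from under the batten at about (255,155) to its red tip at (294,161).

Run:
```python
from h import *
T=grab('top')
g=cv2.cvtColor(T['pixels'],cv2.COLOR_RGB2HSV)
# far (+x) edge of batten top face, z=355: strong brown->wood step going up
gr=cv2.cvtColor(T['pixels'],cv2.COLOR_RGB2GRAY).astype(float)
P=[]
for u in range(210,400,4):
    if 228<u<350: pass
    col=gr[100:175,u]; P.append((u,100+np.argmin(np.diff(col[20:48]))+20.5, 100+np.argmax(np.diff(col[28:60]))+28.5))
P=np.array(P);print(P[::6])
for k in(1,2):
    l=cv2.fitLine(P[:,[0,k]].astype(np.float32),cv2.DIST_HUBER,0,.01,.01).ravel()
    f=lambda u:l[3]+(u-l[2])*l[1]/l[0]
    print(k,[onz(T,u,f(u),z).round(1).tolist() for u in(162,411) for z in(355,310)])
m=cv2.inRange(g,(15,140,100),(35,255,255));m[:145]=0;m[175:]=0;m[:,:235]=0;m[:,300:]=0
p=np.argwhere(m)[:,::-1].astype(np.float32);print(len(p),p.min(0),p.max(0))
l=cv2.fitLine(p,cv2.DIST_HUBER,0,.01,.01).ravel()
f=lambda u:l[3]+(u-l[2])*l[1]/l[0]
a,b=onz(T,p.min(0)[0],f(p.min(0)[0]),173),onz(T,p.max(0)[0],f(p.max(0)[0]),173);print(a,b)
```

```text
[[210.  138.5 152.5]
 [234.  132.5 156.5]
 [258.  130.5 153.5]
 [282.  145.5 157.5]
 [306.  127.5 157.5]
 [330.  126.5 156.5]
 [354.  129.5 151.5]
 [378.  127.5 158.5]]
1 [[624.6, 360.8, 355.0], [634.9, 372.8, 310.0], [638.8, -370.0, 355.0], [649.5, -382.5, 310.0]]
2 [[557.6, 359.8, 355.0], [565.6, 371.8, 310.0], [553.0, -367.5, 355.0], [560.9, -380.0, 310.0]]
199 [240. 152.] [299. 171.]
[603.58016814 148.62446555 173.        ] [565.16999019 -47.12522301 173.        ]
```

Run:
```python
from h import *
T=grab('top')
L=onz(T,160.1,147.7,355);R=onz(T,411.2,134.,355)
for nm,p in(('top face',None),):
    d=(L-R)[:2];n=d/np.linalg.norm(d);print(L,R,np.linalg.norm(d),'rail yaw',np.arctan2(-n[0],n[1]))
t=onz(T,293.7,160.8,200)[:2]
nx=np.array([n[1],-n[0]]);c=(L+R)[:2]/2
h=(c-t)@nx; s=np.sqrt(140**2-h*h); ax=t+h*nx+s*n
print('tip',t,'perp',h,'axis',ax,'hook',np.arctan2(s,h),'goal tip',ax-140*nx,'seat',ax-95*nx,nx)
for p,z in((ax,170),):print(proj(T,[*ax,170]))
from bench import r
print({k:np.round(v,3).tolist() for k,v in r.sense().items() if k in('t','tool_pos','tcp_rot','finger_gap')})
```

```text
[583.92876661 365.80192293 355.        ] [ 619.02645441 -369.98327953  355.        ] 736.6218241708322 rail yaw 0.047664867020390134
tip [568.08578513 -29.02786425] perp 34.63737171500567 axis [596.22064377 108.11596437] hook 1.320790300745313 goal tip [456.37964943 101.44540951] seat [501.32854047 103.58951643] [0.99886425 0.04764682]
[252.24200569 154.21297751]
{'t': 0.3, 'tool_pos': [287.23, 582.853, 230.859], 'tcp_rot': [-0.713, -3.059, 0.001], 'finger_gap': 1.001}
```

```bash
python3 -m crank '[{"delta_pos":[0.9,-3.4,0],"roll":-0.053,"jaw":8.54},{"delta_pos":[0.9,-3.4,0],"roll":-0.053,"jaw":8.54},{"delta_pos":[0.9,-3.4,0],"roll":-0.053,"jaw":8.54},{"delta_pos":[0.9,-3.4,0],"roll":-0.053,"jaw":8.54},{"delta_pos":[0.9,-3.4,0],"roll":-0.053,"jaw":8.54},{"delta_pos":[0.9,-3.4,0],"roll":-0.053,"jaw":8.54},{"delta_pos":[0.9,-3.4,0],"roll":-0.053,"jaw":8.54},{"delta_pos":[0.9,-3.4,0],"roll":-0.053,"jaw":8.54},{"delta_pos":[0.9,-3.4,0],"roll":-0.053,"jaw":8.54},{"delta_pos":[0.9,-3.4,0],"roll":-0.053,"jaw":8.54}]' && python3 -m crank '[{"delta_pos":[0.9,-3.4,0],"roll":-0.053,"jaw":8.54},{"delta_pos":[0.9,-3.4,0],"roll":-0.053,"jaw":8.54},{"delta_pos":[0.9,-3.4,0],"roll":-0.053,"jaw":8.54},{"delta_pos":[0.9,-3.4,0],"roll":-0.053,"jaw":8.54},{"delta_pos":[0.9,-3.4,0],"roll":-0.053,"jaw":8.54},{"delta_pos":[0.9,-3.4,0],"roll":-0.053,"jaw":8.54},{"delta_pos":[0.9,-3.4,0],"roll":-0.053,"jaw":8.54},{"delta_pos":[0.9,-3.4,0],"roll":-0.053,"jaw":8.54},{"delta_pos":[0.9,-3.4,0],"roll":-0.053,"jaw":8.54},{"delta_pos":[0.9,-3.4,0],"roll":-0.053,"jaw":8.54}]'
python3 - <<'E'
from h import *
d=grab('wrist','w1.png');print(np.array(d['pose']).round(2).tolist());print(blobs(d,(0,150,70),(6,255,255)),blobs(d,(20,130,90),(33,255,255)))
for b in blobs(d,(0,150,70),(6,255,255)): print(onz(d,*b[1],200))
from scipy.spatial.transform import Rotation as R
s=r.sense();print(s['tool_pos'],R.from_rotvec(s['tcp_rot']).as_matrix()[:,1])
E
```

```text
t: 1.13
tool_pos: [377.3, 241.5, 231.5]
tcp_rot: [1.492, 2.764, 0.001]
wrist_force: [0.8, 0.6, -0.3]
finger_gap: 1.006
gripper_force: 0.0
t: 1.97
tool_pos: [467.4, -98.8, 231.5]
tcp_rot: [2.165, 2.276, 0.001]
wrist_force: [1.1, 0.6, -0.2]
finger_gap: 1.0
gripper_force: 0.0
[[1.0, 0.05, 0.02, 462.27], [0.05, -0.94, -0.33, -14.7], [-0.0, 0.33, -0.94, 374.49], [0.0, 0.0, 0.0, 1.0]]
[([424, 120, 45, 32, 991], [447.7, 134.9])] [([422, 0, 76, 128, 2797], [458.4, 60.2]), ([177, 321, 46, 25, 811], [199.3, 333.4])]
[564.16600162 -28.45717718 200.        ]
[ 468.4979354  -103.68775821  231.60814857] [0.99901886 0.04427272 0.00111828]
```

View pics/w1.png

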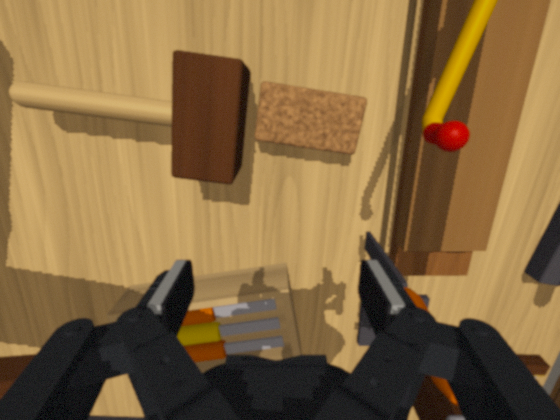

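The wrist view shows the red ball at (453,136) with the yellow arm going up from it. The rasp hangs at lower right, around (420,300), clear of y = -75.

```bash
python3 -m crank '[{"delta_pos":[0,1.4,-2],"roll":0.003,"jaw":8.54},{"delta_pos":[0,1.4,-2],"roll":0,"jaw":8.54},{"delta_pos":[0.5,0,-2],"roll":0,"jaw":8.54},{"delta_pos":[2,0,0],"roll":0,"jaw":8.54},{"delta_pos":[2,0,0],"roll":0,"jaw":8.54},{"delta_pos":[1.5,0,0],"roll":0,"jaw":8.54},{"delta_pos":[0.7,0,0],"roll":0,"jaw":8.54},{"delta_pos":[0,0,0],"roll":0,"jaw":8.54}]'
python3 - <<'E'
from h import *
d=grab('wrist','w2.png');S=grab('scene','s2.png')
bl=blobs(d,(0,150,70),(6,255,255));print(bl,[onz(d,*b[1],200) for b in bl])
w=cv2.imread('pics/w2.png');s=cv2.imread('pics/s2.png')[90:330,120:360]
cv2.imwrite('pics/c2.png',np.hstack([cv2.resize(w,(480,360)),cv2.resize(s,(320,360))]))
E
```

```text
t: 2.68
tool_pos: [535.2, -68.9, 171.3]
tcp_rot: [-2.158, -2.283, -0.0]
wrist_force: [-0.7, 0.1, -0.6]
finger_gap: 1.004
gripper_force: 0.0
[([333, 190, 47, 49, 1638], [355.6, 213.9])] [array([565.6937821 , -27.92342006, 200.        ])]
```

View pics/c2.png

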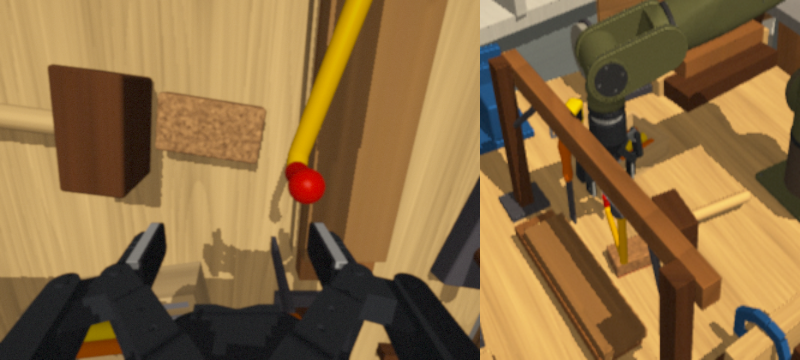

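The wrist view (left) shows the ball at about (306,185) in the crop, in line with the inner edge of the right finger. I'll go 5 mm further in and then slide sideways in small steps, watching the force.

```bash
python3 -m crank '[{"delta_pos":[0.5,0,0],"roll":0,"jaw":8.54},{"delta_pos":[0,0.5,0],"roll":0,"jaw":8.54},{"delta_pos":[0,0.5,0],"roll":0,"jaw":8.54},{"delta_pos":[0,0,0],"roll":0,"jaw":8.54}]';python3 -m crank '[{"delta_pos":[0,0.5,0],"roll":0,"jaw":8.54},{"delta_pos":[0,0.5,0],"roll":0,"jaw":8.54},{"delta_pos":[0,0,0],"roll":0,"jaw":8.54}]'
python3 - <<'E'
from h import *
d=grab('wrist','w3.png')
bl=blobs(d,(0,150,70),(6,255,255));print(bl,[onz(d,*b[1],200) for b in bl],r.sense()['tool_pos'])
E
```

```text
t: 3.12
tool_pos: [539.0, -58.1, 171.4]
tcp_rot: [-2.157, -2.283, -0.0]
wrist_force: [0.7, -0.3, 0.3]
finger_gap: 1.004
gripper_force: 0.0
t: 3.37
tool_pos: [539.2, -48.1, 171.3]
tcp_rot: [-2.157, -2.283, -0.0]
wrist_force: [0.0, 0.4, 0.0]
finger_gap: 0.999
gripper_force: 0.0
[([321, 229, 42, 52, 1575], [340.0, 255.6])] [array([565.66220483, -27.21665781, 200.        ])] [539.20408483 -48.38140218 171.33318873]
```

View pics/w3.png

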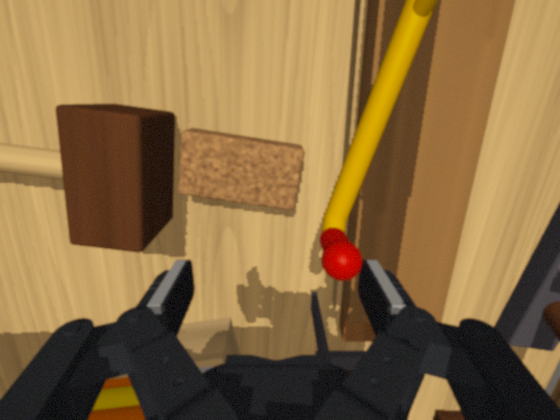

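The ball at (342,260) has its right edge (361) just inside the finger's inner edge. I'll give it 2 mm more x, then slide on in y.

```bash
python3 -m crank '[{"delta_pos":[0.2,0,0],"roll":0,"jaw":8.54},{"delta_pos":[0,0.4,0],"roll":0,"jaw":8.54},{"delta_pos":[0,0.4,0],"roll":0,"jaw":8.54},{"delta_pos":[0,0,0],"roll":0,"jaw":8.54}]';python3 -m crank '[{"delta_pos":[0,0.4,0],"roll":0,"jaw":8.54},{"delta_pos":[0,0.4,0],"roll":0,"jaw":8.54},{"delta_pos":[0,0,0],"roll":0,"jaw":8.54}]'
python3 - <<'E'
from h import *
d=grab('wrist','w4.png')
bl=blobs(d,(0,150,70),(6,255,255));print(bl,[onz(d,*b[1],200) for b in bl],r.sense()['tool_pos'],r.sense()['torque'])
E
```

```text
t: 3.75
tool_pos: [541.3, -40.4, 171.3]
tcp_rot: [-2.158, -2.283, -0.0]
wrist_force: [-0.8, 0.2, -0.3]
finger_gap: 1.003
gripper_force: 0.0
t: 4.0
tool_pos: [541.2, -32.3, 171.3]
tcp_rot: [-2.158, -2.283, -0.0]
wrist_force: [-0.1, 0.7, 0.5]
finger_gap: 1.0
gripper_force: 0.0
[([313, 256, 39, 54, 1527], [330.9, 284.2])] [array([565.48283929, -26.5188546 , 200.        ])] [541.28259766 -32.5630312  171.29803636] [ 0.01213897  0.00971261 -0.03847936]
```

```bash
python3 -m crank '[{"delta_pos":[-0.7,0.15,0],"roll":0,"jaw":8.54},{"delta_pos":[-0.7,0.15,0],"roll":0,"jaw":8.54},{"delta_pos":[-0.7,0.15,0],"roll":0,"jaw":8.54},{"delta_pos":[-0.7,0.15,0],"roll":0,"jaw":8.54},{"delta_pos":[-0.7,0.15,0],"roll":0,"jaw":8.54},{"delta_pos":[0,0,0],"roll":0,"jaw":8.54}]';python3 -m crank '[{"delta_pos":[0.3,0,0],"roll":0,"jaw":7},{"delta_pos":[0.3,0,0],"roll":0,"jaw":6},{"delta_pos":[0.3,0,0],"roll":0,"jaw":5},{"delta_pos":[0.3,0,0],"roll":0,"jaw":4},{"delta_pos":[0.3,0,0],"roll":0,"jaw":3},{"delta_pos":[0.3,0,0],"roll":0,"jaw":3},{"delta_pos":[0,0,0],"roll":0,"jaw":3}]' 20
python3 - <<'E'
from h import *
d=grab('wrist','w5.png')
bl=blobs(d,(0,150,70),(6,255,255));print(bl,[onz(d,*b[1],200) for b in bl],r.sense()['tool_pos'])
E
```

```text
t: 4.55
tool_pos: [504.8, -25.2, 171.2]
tcp_rot: [-2.158, -2.283, 0.001]
wrist_force: [0.8, -0.7, -0.0]
finger_gap: 1.0
gripper_force: 0.0
t: 5.13
tool_pos: [524.7, -25.5, 171.0]
tcp_rot: [-2.158, -2.282, 0.001]
wrist_force: [0.5, -0.6, 0.1]
finger_gap: 0.351
gripper_force: 0.0
[([266, 238, 39, 52, 1448], [284.2, 265.3])] [array([526.78062601, -10.90047576, 200.        ])] [524.41683245 -25.49047    170.99021454]
```

View pics/w5.png

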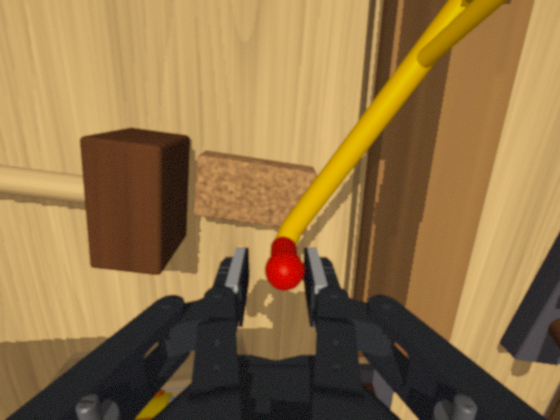

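The ball at (285,268) now sits between the fingers, at θ ≈ 1.0. Next I'll swing it along the circle.

```bash
python3 -m crank '[{"delta_pos":[0.1,0.6,0],"roll":-0.1,"jaw":3},{"delta_pos":[0.1,0.6,0],"roll":-0.1,"jaw":3},{"delta_pos":[-0.85,0.58,0],"roll":-0.1,"jaw":3},{"delta_pos":[-0.85,0.58,0],"roll":-0.1,"jaw":3},{"delta_pos":[-0.77,0.72,0],"roll":-0.1,"jaw":3},{"delta_pos":[-0.77,0.72,0],"roll":-0.1,"jaw":3},{"delta_pos":[-0.65,0.82,0],"roll":-0.1,"jaw":3},{"delta_pos":[-0.65,0.82,0],"roll":-0.1,"jaw":3}]';python3 -m crank '[{"delta_pos":[-0.53,0.9,0],"roll":-0.1,"jaw":3},{"delta_pos":[-0.53,0.9,0],"roll":-0.1,"jaw":3},{"delta_pos":[-0.38,0.98,0],"roll":-0.1,"jaw":3},{"delta_pos":[-0.38,0.98,0],"roll":-0.1,"jaw":3},{"delta_pos":[-0.23,1.03,0],"roll":-0.1,"jaw":3},{"delta_pos":[-0.23,1.03,0],"roll":-0.1,"jaw":3},{"delta_pos":[-0.07,0.71,0],"roll":-0.1,"jaw":3},{"delta_pos":[-0.07,0.71,0],"roll":-0.07,"jaw":3},{"delta_pos":[0,0,0],"roll":0,"jaw":3}]'
python3 - <<'E'
from h import *
from scipy.spatial.transform import Rotation as R
d=grab('wrist','w6.png')
bl=blobs(d,(0,150,70),(6,255,255));print(bl,[onz(d,*b[1],200) for b in bl],r.sense()['tool_pos'],R.from_rotvec(r.sense()['tcp_rot']).as_matrix()[:,1])
E
```

```text
t: 5.85
tool_pos: [480.6, 29.2, 171.3]
tcp_rot: [2.88, 1.255, 0.0]
wrist_force: [0.9, 0.4, 0.0]
finger_gap: 0.352
gripper_force: 0.3
t: 6.6
tool_pos: [456.4, 102.1, 171.2]
tcp_rot: [-3.14, -0.089, 0.001]
wrist_force: [0.5, 0.8, -0.8]
finger_gap: 0.353
gripper_force: 0.0
[([270, 254, 37, 53, 1302], [287.2, 281.8])] [array([461.71365376,  96.86925964, 200.        ])] [456.45717629 101.61804081 171.20275895] [ 5.94058631e-02 -9.98233893e-01  1.97137860e-04]
```

```bash
python3 -m crank '[{"delta_pos":[0,0,0],"roll":-0.01,"jaw":1.6},{"delta_pos":[0,0,0],"roll":0,"jaw":1.6},{"delta_pos":[0,0,0],"roll":0,"jaw":1.6},{"delta_pos":[0,0,0],"roll":0,"jaw":1.6}]' 20;python3 -m crank '[{"delta_pos":[0,0,0],"roll":0,"jaw":4},{"delta_pos":[0,0,0],"roll":0,"jaw":5},{"delta_pos":[0,0,0],"roll":0,"jaw":6},{"delta_pos":[0,0,1],"roll":0,"jaw":6},{"delta_pos":[0,0,4],"roll":0,"jaw":6},{"delta_pos":[0,0,4],"roll":0,"jaw":6},{"delta_pos":[0,0,4],"roll":0,"jaw":8},{"delta_pos":[-3,0,2],"roll":0,"jaw":8.54},{"delta_pos":[-4,0,0],"roll":0,"jaw":8.54},{"delta_pos":[-4,0,0],"roll":0,"jaw":8.54}]'
python3 - <<'E'
from h import *
d=grab('wrist','w7.png');T=grab('top','t7.png');S=grab('scene','s7.png')
for n,q in(('w',d),('t',T),('s',S)):
  print(n,blobs(q,(0,150,70),(6,255,255)),blobs(q,(15,140,90),(35,255,255)))
t=cv2.imread('pics/t7.png')
cv2.imwrite('pics/c7.png',np.hstack([cv2.resize(cv2.imread('pics/w7.png'),(400,300)),cv2.resize(t[110:215,180:320],(400,300),interpolation=cv2.INTER_CUBIC)]))
E
```

```text
t: 6.98
tool_pos: [456.6, 101.1, 171.3]
tcp_rot: [3.141, 0.074, -0.001]
wrist_force: [-1.7, -0.3, 1.1]
finger_gap: 0.187
gripper_force: 17.8
t: 7.82
tool_pos: [346.4, 101.3, 324.5]
tcp_rot: [-3.14, -0.073, -0.006]
wrist_force: [-0.5, 0.7, 0.0]
finger_gap: 1.002
gripper_force: 0.0
w [([273, 55, 19, 21, 302], [282.2, 65.1])] [([273, 0, 19, 59, 836], [281.9, 27.4]), ([343, 0, 76, 104, 4357], [380.2, 48.3]), ([115, 29, 20, 3, 24], [124.2, 30.0]), ([0, 38, 5, 8, 20], [1.4, 41.6]), ([14, 41, 6, 11, 17], [16.8, 45.5]), ([0, 47, 10, 11, 36], [3.6, 51.9]), ([7, 55, 6, 7, 16], [9.2, 58.2]), ([15, 57, 6, 10, 18], [18.2, 61.3]), ([160, 59, 4, 8, 16], [161.4, 62.6]), ([6, 63, 12, 11, 37], [12.1, 68.6]), ([165, 63, 7, 8, 15], [168.2, 66.6]), ([170, 71, 12, 9, 31], [175.2, 75.4]), ([134, 76, 10, 4, 16], [138.4, 77.8]), ([2, 93, 8, 7, 18], [5.8, 96.4]), ([170, 100, 5, 9, 19], [171.8, 104.3]), ([346, 101, 12, 4, 17], [350.8, 102.9]), ([375, 107, 10, 3, 16], [380.2, 107.6]), ([160, 108, 9, 9, 19], [163.9, 111.8]), ([410, 108, 6, 6, 17], [412.3, 111.2]), ([464, 109, 9, 6, 17], [468.0, 111.8]), ([5, 113
[... 2691 characters left out ...]
[523, 39, 37, 22, 471], [544.4, 48.5]), ([465, 53, 9, 6, 30], [469.5, 55.8]), ([508, 56, 52, 38, 1056], [536.1, 73.6]), ([399, 79, 12, 7, 21], [405.1, 81.5]), ([388, 88, 7, 8, 15], [391.2, 91.2]), ([493, 98, 9, 6, 15], [496.2, 100.2]), ([503, 103, 12, 7, 19], [508.3, 105.7]), ([482, 108, 78, 46, 1176], [523.5, 128.0]), ([464, 131, 96, 80, 2913], [515.2, 168.9]), ([71, 141, 13, 5, 26], [77.2, 142.8]), ([146, 150, 13, 15, 105], [151.6, 157.4]), ([445, 166, 115, 83, 2163], [506.3, 204.6]), ([219, 177, 30, 20, 227], [232.5, 186.0]), ([196, 201, 11, 11, 16], [199.6, 205.2]), ([522, 230, 7, 7, 16], [524.8, 232.9]), ([153, 237, 72, 94, 1888], [189.9, 278.5]), ([268, 241, 6, 5, 22], [270.6, 243.0])]
```

View pics/c7.png

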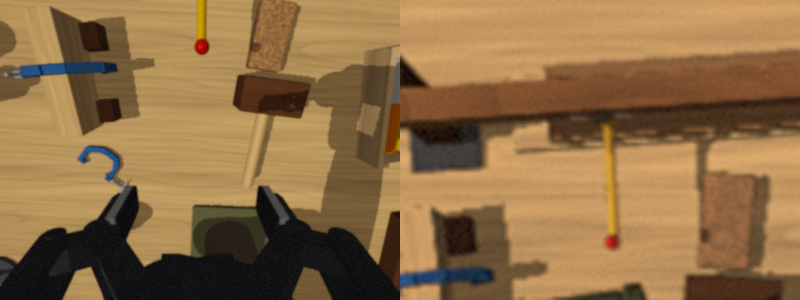

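The wrist crop (left) shows the hook arm now pointing out, its red ball at full-frame (282,65). The top crop (right) shows it square to the batten to the eye. The arm angle needs checking numerically.

Run:
```python
from h import *
for n,box in(('wrist',(0,56,265,300)),('top',(157,188,246,262))):
    d=grab(n);m=cv2.inRange(cv2.cvtColor(d['pixels'],cv2.COLOR_RGB2HSV),(15,140,90),(35,255,255))
    p=np.array([(np.mean(np.where(m[v,box[2]:box[3]])[0])+box[2],v) for v in range(*box[:2]) if m[v,box[2]:box[3]].sum()>2*255],np.float32)
    l=cv2.fitLine(p,cv2.DIST_HUBER,0,.01,.01).ravel(); f=lambda v:l[2]+(v-l[3])*l[0]/l[1]
    a,b=onz(d,f(box[0]),box[0],172),onz(d,f(box[1]),box[1],172);q=a-b
    print(n,a,b,'arm yaw',np.arctan2(q[1],q[0]))
W=grab('wrist');print('ball',[onz(W,*b[1],200) for b in blobs(W,(0,150,70),(6,255,255),100)])
m=cv2.inRange(cv2.cvtColor(W['pixels'],cv2.COLOR_RGB2HSV),(100,100,40),(125,255,255))
n,l,s,c=cv2.connectedComponentsWithStats(m)
for i in range(1,n):
    if s[i][4]>150:
        p=np.argwhere(l==i)[:,::-1].astype(np.float32);L=cv2.fitLine(p,cv2.DIST_HUBER,0,.01,.01).ravel();x0,x1=p.min(0)[0],p.max(0)[0]
        g=lambda u:L[3]+(u-L[2])*L[1]/L[0]
        e=[onz(W,u,g(u),135)for u in(x0,x1)];print(s[i],e,np.arctan2(-(e[0]-e[1])[0],(e[0]-e[1])[1]))
# rail edge lines in top view
T=grab('top');e=cv2.Canny(cv2.cvtColor(T['pixels'],cv2.COLOR_RGB2GRAY),40,120);e[:120]=0;e[165:]=0
for x in (cv2.HoughLinesP(e,1,np.pi/720,50,minLineLength=70,maxLineGap=8) if e.any() else [])[:8]:
    x=x[0];A=onz(T,x[0],x[1],355);B=onz(T,x[2],x[3],355);print(x,np.arctan2((B-A)[0],-(B-A)[1]),A[:2].round(1),B[:2].round(1))
```

```text
wrist [512.40267283 103.35787492 172.        ] [468.65504693 101.80367758 172.        ] arm yaw 0.03551150343180583
top [586.48461724 107.02821016 172.        ] [482.88735563 102.46622302 172.        ] arm yaw 0.04400735797466133
ball [array([458.92369175, 101.0440542 , 200.        ])]
[  26   87  137   21 1880] [array([419.95458633, 372.73381969, 135.        ]), array([433.24064361, 226.57381881, 135.        ])] 0.09065163897763623
[108 205  58  49 700] [array([306.10019915, 301.43578124, 135.        ]), array([274.59749912, 235.56947169, 135.        ])] -0.4461231135541232
[162 153 326 143] 0.0541849511264554 [568.2 360. ] [ 594.2 -120.5]
[247 156 346 151] 0.043699627122995466 [557.5 110.8] [ 570.1 -178.6]
[336 153 448 145] 0.0647975650458068 [ 564.4 -149.3] [ 585.6 -476.2]
[234 160 350 153] 0.0536442138997679 [545.9 148.8] [ 564.1 -190.1]
[467 162 550 162] -0.00718444842133477 [ 535.1 -529.6] [ 533.4 -769.8]
[233 132 349 126] 0.04468297076509801 [629.  151.9] [ 644.2 -188.6]
[438 163 550 163] -0.007165461876940731 [ 532.8 -445.4] [ 530.5 -769.6]
```

```bash
python3 -m crank '[{"delta_pos":[0.56,1.64,0],"roll":0.115,"jaw":8.54},{"delta_pos":[0.56,1.64,0],"roll":0.115,"jaw":8.54},{"delta_pos":[0.56,1.64,0],"roll":0.115,"jaw":8.54},{"delta_pos":[0.56,1.64,0],"roll":0.115,"jaw":8.54},{"delta_pos":[0.56,1.64,0],"roll":0.115,"jaw":8.54},{"delta_pos":[0.56,1.64,0],"roll":0.115,"jaw":8.54},{"delta_pos":[0.56,1.64,0],"roll":0.115,"jaw":8.54}]';python3 -m crank '[{"delta_pos":[0.56,1.64,0],"roll":0.115,"jaw":8.54},{"delta_pos":[0.56,1.64,0],"roll":0.115,"jaw":8.54},{"delta_pos":[0.56,1.64,-1],"roll":0.115,"jaw":8.54},{"delta_pos":[0.56,1.64,-1],"roll":0.115,"jaw":8.54},{"delta_pos":[0.56,1.64,-2],"roll":0.115,"jaw":8.54},{"delta_pos":[0.56,1.64,-2.5],"roll":0.115,"jaw":8.54},{"delta_pos":[0.56,1.64,-2.5],"roll":0.115,"jaw":8.54},{"delta_pos":[0,0,0],"roll":0.005,"jaw":8.54},{"delta_pos":[0,0,0],"roll":0,"jaw":8.54}]'
python3 - <<'E'
from h import *
from scipy.spatial.transform import Rotation as R
d=grab('wrist','w8.png');print(r.sense()['tool_pos'],R.from_rotvec(r.sense()['tcp_rot']).as_matrix()[:,1])
print(blobs(d,(100,100,40),(125,255,255),100))
E
```

```text
t: 8.75
tool_pos: [387.1, 217.2, 320.3]
tcp_rot: [-2.857, -1.306, 0.004]
wrist_force: [0.6, 0.0, 0.9]
finger_gap: 0.999
gripper_force: 0.0
t: 9.5
tool_pos: [424.8, 330.8, 228.2]
tcp_rot: [-2.118, -2.318, 0.011]
wrist_force: [-0.2, -0.2, 0.9]
finger_gap: 1.001
gripper_force: 0.0
[425.4254983  330.85648485 230.41752897] [ 0.99602883  0.08899624 -0.0024996 ]
[([73, 114, 72, 78, 1488], [118.9, 159.6]), ([267, 120, 20, 137, 2238], [277.2, 184.0])]
```

View pics/w8.png

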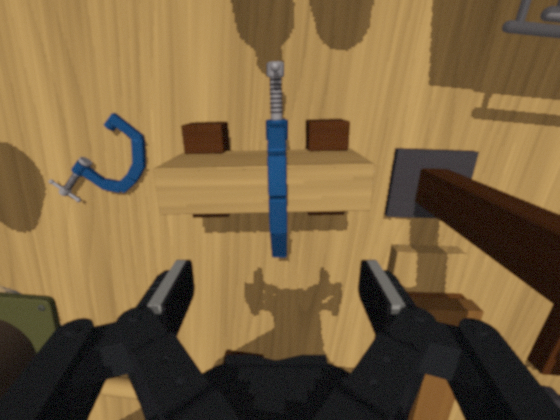

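The wrist view shows the clamp along the column at 278, rows 120–256, with facet seams near rows 152, 197 and 235. The spindle is up (+y), and the board is centred at about row 188.

Run:
```python
from h import *
d=grab('wrist')
m=cv2.inRange(cv2.cvtColor(d['pixels'],cv2.COLOR_RGB2HSV),(100,100,40),(125,255,255));m[:,:250]=0
g=cv2.cvtColor(d['pixels'],cv2.COLOR_RGB2HSV)[:,:,2]
for v in range(118,260,3):
    x=np.where(m[v])[0]
    if len(x): print(v,x.min(),x.max(),int(g[v,x].mean()),end=' | ')
print()
for v,z in((152,135),(197,140),(235,135)):
    x=np.where(m[v])[0];print(v,onz(d,x.mean(),v,z).round(1),onz(d,x.min(),v,z)[0].round(1),onz(d,x.max()+1,v,z)[0].round(1))
for v in(160,212): print('board edge',v,onz(d,270,v,115).round(1))
a,b=[onz(d,np.where(m[v])[0].mean(),v,138) for v in(155,232)];print('yaw',np.arctan2(-(a-b)[0],(a-b)[1]))
```

```text
121 266 284 108 | 124 266 284 89 | 127 266 284 94 | 130 266 284 106 | 133 266 284 106 | 136 266 284 107 | 139 267 283 109 | 142 267 283 110 | 145 267 283 111 | 148 267 283 121 | 151 267 283 102 | 154 268 283 91 | 157 267 283 122 | 160 267 283 123 | 163 267 283 123 | 166 267 283 123 | 169 267 283 123 | 172 268 283 123 | 175 268 283 123 | 178 268 283 123 | 181 268 283 122 | 184 268 284 119 | 187 268 284 118 | 190 268 284 117 | 193 269 284 114 | 196 269 283 76 | 199 269 284 110 | 202 269 284 110 | 205 269 284 107 | 208 269 284 107 | 211 269 284 107 | 214 269 284 107 | 217 269 284 108 | 220 269 284 107 | 223 269 284 107 | 226 269 284 106 | 229 269 284 106 | 232 270 284 94 | 235 271 284 82 | 238 271 284 80 | 241 271 284 80 | 244 271 284 80 | 247 272 284 79 | 250 272 284 80 | 253 272 284 80 | 
152 [419.5 375.2 135. ] 413.0 426.9
197 [423.7 338.2 140. ] 417.8 430.4
235 [428.4 300.6 135. ] 422.5 435.2
board edge 160 [415.9 364.3 115. ]
board edge 212 [420.  314.5 115. ]
yaw 0.11440718290133273
```

```bash
python3 -m crank '[{"delta_pos":[-0.1,0.7,-2],"roll":0.018,"jaw":8.54},{"delta_pos":[0,0,-3],"roll":0,"jaw":8.54},{"delta_pos":[0,0,-3],"roll":0,"jaw":8},{"delta_pos":[0,0,-2],"roll":0,"jaw":7},{"delta_pos":[0,0,0],"roll":0,"jaw":6},{"delta_pos":[0,0,0],"roll":0,"jaw":5},{"delta_pos":[0,0,0],"roll":0,"jaw":4},{"delta_pos":[0,0,0],"roll":0,"jaw":4}]'
python3 - <<'E'
from h import *
from scipy.spatial.transform import Rotation as R
d=grab('wrist','w9.png');print(r.sense()['tool_pos'],R.from_rotvec(r.sense()['tcp_rot']).as_matrix()[:,1])
m=cv2.inRange(cv2.cvtColor(d['pixels'],cv2.COLOR_RGB2HSV),(100,100,40),(125,255,255));m[:,:200]=0;m[:,360:]=0
g=cv2.cvtColor(d['pixels'],cv2.COLOR_RGB2HSV)[:,:,2]
ys=np.where(m.any(1))[0];print(ys.min(),ys.max())
for v in range(ys.min(),ys.max(),6):
    x=np.where(m[v])[0]
    if len(x): print(v,x.min(),x.max(),int(g[v,x].mean()),onz(d,x.mean(),v,140).round(0)[:2],end=' | ')
E
```

```text
t: 10.27
tool_pos: [425.9, 338.8, 134.6]
tcp_rot: [2.097, 2.337, 0.008]
wrist_force: [0.3, 0.1, -0.9]
finger_gap: 0.472
gripper_force: 0.0
[425.63830288 338.75420675 134.25823906] [0.99410937 0.10829518 0.00432562]
138 328
138 282 284 91 [421. 407.] | 144 260 287 103 [417. 403.] | 150 260 287 88 [417. 401.] | 156 260 287 107 [417. 398.] | 162 260 287 112 [418. 395.] | 168 261 285 116 [418. 392.] | 174 261 286 115 [418. 389.] | 180 261 285 116 [418. 386.] | 186 260 286 117 [419. 383.] | 192 260 286 131 [419. 380.] | 198 261 286 92 [420. 377.] | 204 260 286 121 [420. 374.] | 210 260 287 125 [420. 371.] | 216 260 286 125 [420. 367.] | 222 260 286 125 [421. 364.] | 228 260 286 124 [421. 361.] | 234 260 286 124 [421. 357.] | 240 260 287 123 [422. 354.] | 246 261 287 123 [423. 350.] | 252 261 287 122 [423. 347.] | 258 261 286 122 [423. 343.] | 264 262 286 87 [424. 340.] | 270 261 286 135 [424. 336.] | 276 261 286 114 [424. 332.] | 282 261 286 112 [425. 328.] | 288 261 286 112 [425. 324.] | 294 261 286 112 [426. 320.] | 300 262 286 112 [426. 316.] | 306 262 286 112 [427. 312.] | 312 263 285 104 [427. 308.] | 318 264 284 63 [428. 304.] | 324 265 284 62 [428. 300.] |
```

View pics/w9.png

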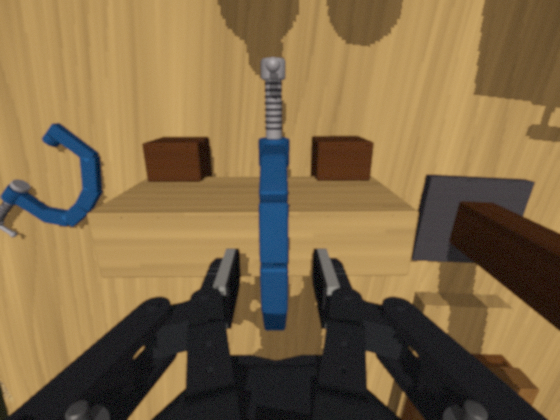

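The clamp's crest seam, row 265, lies centred between the half-open fingers at 238 and 315. Next: 1.5 mm of x correction, descend and grip.

```bash
python3 -m crank '[{"delta_pos":[-0.15,0.05,-0.7],"roll":0,"jaw":4},{"delta_pos":[0,0,-0.6],"roll":0,"jaw":4},{"delta_pos":[0,0,0],"roll":0,"jaw":2.5},{"delta_pos":[0,0,0],"roll":0,"jaw":1},{"delta_pos":[0,0,0],"roll":0,"jaw":1},{"delta_pos":[0,0,0],"roll":0,"jaw":1},{"delta_pos":[0,0,0],"roll":0,"jaw":1},{"delta_pos":[0,0,0],"roll":0,"jaw":1}]' 70
```

```text
t: 10.98
tool_pos: [422.5, 338.3, 118.0]
tcp_rot: [2.097, 2.339, -0.001]
wrist_force: [1.5, 0.3, -2.6]
finger_gap: 0.172
gripper_force: 70.3
```

```bash
python3 -m crank '[{"delta_pos":[0,0,0.3],"roll":0,"jaw":1},{"delta_pos":[0,0,0.7],"roll":0,"jaw":1},{"delta_pos":[0,0,1],"roll":0,"jaw":1},{"delta_pos":[0,0,2],"roll":0,"jaw":1},{"delta_pos":[0,0,0],"roll":0,"jaw":1},{"delta_pos":[0,0,0],"roll":0,"jaw":1}]'
python3 - <<'E'
from h import *
Z=[]
for i in range(6): d=grab('wrist');Z.append(r.sense()['tool_pos'])
print(np.round(Z,1).tolist(),r.sense()['wrist_force'],r.sense()['finger_gap'])
S=grab('scene','s10.png');T=grab('top')
for q in(S,T):print(blobs(q,(100,100,40),(125,255,255),80))
E
```

```text
t: 11.48
tool_pos: [423.6, 339.2, 160.4]
tcp_rot: [2.096, 2.338, 0.006]
wrist_force: [-0.9, 0.6, -6.7]
finger_gap: 0.168
gripper_force: 69.9
[[422.8, 338.6, 158.9], [422.2, 338.2, 157.8], [421.9, 338.1, 157.3], [421.9, 338.0, 157.0], [421.9, 338.0, 157.0], [422.0, 338.1, 157.1]] [-1.94669082e-01  4.85862382e-03 -5.75909585e+00] 0.16922874079023628
[([95, 119, 43, 74, 1756], [118.4, 153.1]), ([312, 284, 17, 23, 183], [318.0, 294.2]), ([373, 288, 26, 28, 263], [383.6, 301.9]), ([340, 293, 16, 43, 344], [347.9, 314.5])]
[([438, 124, 84, 52, 3323], [478.3, 151.7])]
```

```bash
python3 -m crank '[{"delta_pos":[0,0,2],"roll":0,"jaw":1},{"delta_pos":[0,0,3],"roll":0,"jaw":1},{"delta_pos":[0,0,3],"roll":0,"jaw":1},{"delta_pos":[0,0,3],"roll":0,"jaw":1},{"delta_pos":[0,0,1.8],"roll":0,"jaw":1},{"delta_pos":[0,0,0],"roll":0,"jaw":1}]';python3 -m crank '[{"delta_pos":[0.4,-1.2,0],"roll":-0.006,"jaw":1},{"delta_pos":[0.8,-2.3,0],"roll":-0.006,"jaw":1},{"delta_pos":[0.8,-2.3,0],"roll":-0.006,"jaw":1},{"delta_pos":[0.8,-2.3,0],"roll":-0.006,"jaw":1},{"delta_pos":[0.8,-2.3,0],"roll":-0.006,"jaw":1},{"delta_pos":[0.8,-2.3,0],"roll":-0.006,"jaw":1},{"delta_pos":[0.8,-2.3,0],"roll":-0.006,"jaw":1},{"delta_pos":[0.8,-2.3,0],"roll":-0.006,"jaw":1},{"delta_pos":[0.8,-2.3,0],"roll":-0.006,"jaw":1},{"delta_pos":[0.4,-1.2,0],"roll":-0.006,"jaw":1}]';python3 -m crank '[{"delta_pos":[0.8,-2.0,0],"roll":0,"jaw":1},{"delta_pos":[0,0,0],"roll":0,"jaw":1},{"delta_pos":[0,0,0],"roll":0,"jaw":1},{"delta_pos":[0,0,0],"roll":0,"jaw":1}]'
python3 - <<'E'
from h import *
from scipy.spatial.transform import Rotation as R
for i in range(5): d=grab('wrist')
grab('wrist','w11.png')
s=r.sense();print(s['tool_pos'],s['tcp_rot'],R.from_rotvec(s['tcp_rot']).as_matrix()[:,1],s['wrist_force'])
S=grab('scene','s11.png')
w=cv2.imread('pics/w11.png');q=cv2.imread('pics/s11.png')[130:310,180:360]
cv2.imwrite('pics/c11.png',np.hstack([cv2.resize(w,(440,330)),cv2.resize(q,(330,330),interpolation=cv2.INTER_CUBIC)]))
print(blobs(d,(0,150,70),(6,255,255)),[onz(d,*b[1],200) for b in blobs(d,(0,150,70),(6,255,255))])
E
```

```text
t: 12.38
tool_pos: [424.7, 339.8, 292.4]
tcp_rot: [2.095, 2.337, 0.015]
wrist_force: [0.3, -0.1, -5.8]
finger_gap: 0.171
gripper_force: 70.1
t: 13.22
tool_pos: [494.1, 127.4, 283.1]
tcp_rot: [-2.168, -2.271, 0.007]
wrist_force: [0.2, -0.1, -5.9]
finger_gap: 0.168
gripper_force: 70.0
t: 13.55
tool_pos: [501.9, 110.5, 284.7]
tcp_rot: [-2.165, -2.273, 0.003]
wrist_force: [-0.7, 0.4, -6.4]
finger_gap: 0.168
gripper_force: 69.9
[502.40661794 110.98648667 286.27563786] [-2.16518559e+00 -2.27619809e+00 -3.02635191e-05] [ 9.98751277e-01  4.99588381e-02 -4.06706645e-05] [-0.08769896  0.93303538 -6.20633229]
[([214, 203, 21, 25, 373], [225.3, 215.4])] [array([458.7590537 , 101.50181104, 200.        ])]
```

View pics/c11.png

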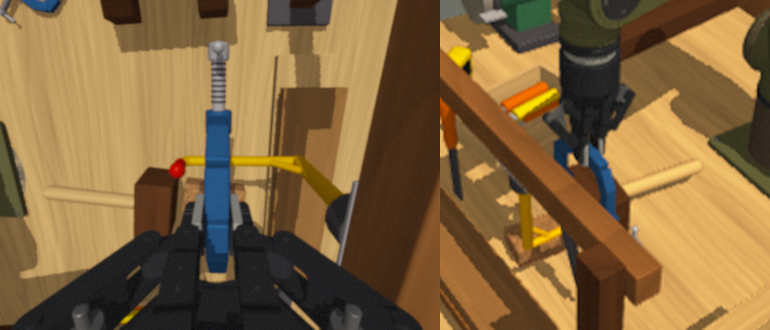

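The wrist view (left) shows the clamp crossing above the yellow arm, with the red ball at (178,169) on the robot's side and the shank at right. It needs 8 mm in -y, then lower.

```bash
python3 -m crank '[{"delta_pos":[0.05,-0.85,0],"roll":-0.003,"jaw":1},{"delta_pos":[0,0,-1],"roll":0,"jaw":1},{"delta_pos":[0,0,-2],"roll":0,"jaw":1},{"delta_pos":[0,0,-2],"roll":0,"jaw":1},{"delta_pos":[0,0,-2],"roll":0,"jaw":1},{"delta_pos":[0,0,-1.5],"roll":0,"jaw":1},{"delta_pos":[0,0,-1],"roll":0,"jaw":1},{"delta_pos":[0,0,0],"roll":0,"jaw":1},{"delta_pos":[0,0,0],"roll":0,"jaw":1},{"delta_pos":[0,0,0],"roll":0,"jaw":1}]'
python3 - <<'E'
from h import *
for i in range(5): d=grab('wrist')
s=r.sense();print(s['tool_pos'],s['wrist_force'],blobs(d,(0,150,70),(6,255,255)),[onz(d,*b[1],200) for b in blobs(d,(0,150,70),(6,255,255))])
E
```

```text
t: 14.73
tool_pos: [503.9, 101.9, 192.6]
tcp_rot: [2.169, 2.271, 0.003]
wrist_force: [0.2, 0.7, -5.9]
finger_gap: 0.168
gripper_force: 69.9
[503.66762749 102.0083752  192.41001143] [-0.1103197   0.40950416 -7.14145183] [([175, 238, 38, 47, 1229], [194.8, 262.2])] [array([459.67637827, 103.15628548, 200.        ])]
```

```bash
python3 -m crank '[{"delta_pos":[0,0,-0.5],"roll":0,"jaw":1},{"delta_pos":[0,0,-0.5],"roll":0,"jaw":1},{"delta_pos":[0,0,0],"roll":0,"jaw":1},{"delta_pos":[0,0,0],"roll":0,"jaw":1}]';python3 -m crank '[{"delta_pos":[0,0,-0.2],"roll":0,"jaw":1},{"delta_pos":[0,0,-0.2],"roll":0,"jaw":1},{"delta_pos":[0,0,0],"roll":0,"jaw":1},{"delta_pos":[0,0,0],"roll":0,"jaw":1}]';python3 -m crank '[{"delta_pos":[0,0,-0.1],"roll":0,"jaw":1},{"delta_pos":[0,0,-0.1],"roll":0,"jaw":1},{"delta_pos":[0,0,0],"roll":0,"jaw":1},{"delta_pos":[0,0,0],"roll":0,"jaw":1}]'
```

```text
t: 15.32
tool_pos: [502.5, 101.9, 180.3]
tcp_rot: [-2.169, -2.271, 0.002]
wrist_force: [-0.7, -0.1, -6.7]
finger_gap: 0.171
gripper_force: 69.9
t: 15.65
tool_pos: [503.0, 101.9, 177.1]
tcp_rot: [-2.17, -2.272, 0.0]
wrist_force: [0.2, -0.6, -6.1]
finger_gap: 0.168
gripper_force: 69.9
t: 15.98
tool_pos: [503.4, 102.0, 176.3]
tcp_rot: [2.169, 2.272, 0.001]
wrist_force: [-2.8, -0.9, 0.2]
finger_gap: 0.169
gripper_force: 73.6
```

```bash
python3 -m crank '[{"delta_pos":[0,0,-0.05],"roll":0,"jaw":1},{"delta_pos":[0,0,0],"roll":0,"jaw":1},{"delta_pos":[0,0,0],"roll":0,"jaw":1},{"delta_pos":[0,0,0],"roll":0,"jaw":1}]' 20;python3 -m crank '[{"delta_pos":[0,0,0],"roll":0,"jaw":1.5},{"delta_pos":[0,0,0],"roll":0,"jaw":1.6},{"delta_pos":[0,0,0],"roll":0,"jaw":1.8},{"delta_pos":[0,0,0],"roll":0,"jaw":2.2},{"delta_pos":[0,0,0],"roll":0,"jaw":2.6},{"delta_pos":[0,0,0],"roll":0,"jaw":3},{"delta_pos":[0,0,0],"roll":0,"jaw":3},{"delta_pos":[0,0,0],"roll":0,"jaw":3}]'
python3 - <<'E'
from h import *
d=grab('wrist','w12.png');S=grab('scene','s12.png')
w=cv2.imread('pics/w12.png');q=cv2.imread('pics/s12.png')[160:310,200:350]
cv2.imwrite('pics/c12.png',np.hstack([cv2.resize(w,(440,330)),cv2.resize(q,(330,330),interpolation=cv2.INTER_CUBIC)]))
E
```

```text
t: 16.32
tool_pos: [503.5, 102.0, 176.2]
tcp_rot: [2.169, 2.271, 0.001]
wrist_force: [-4.2, -0.8, 5.3]
finger_gap: 0.166
gripper_force: 76.8
t: 16.98
tool_pos: [503.9, 102.0, 175.4]
tcp_rot: [2.169, 2.271, 0.003]
wrist_force: [2.4, 0.4, 4.4]
finger_gap: 0.348
gripper_force: 2.0
```

View pics/c12.png

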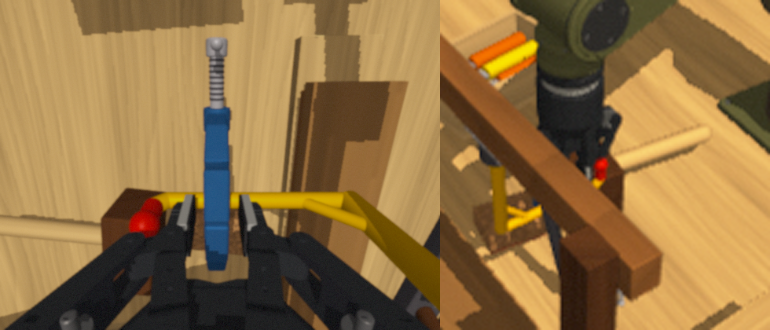

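The wrist view shows the clamp resting across the arm, level and aligned. The fingers are open on both sides, and the ball at (145,220) is clear of the left finger. Now I'll withdraw straight up.

```bash
python3 -m crank '[{"delta_pos":[0,0,0.3],"roll":0,"jaw":3},{"delta_pos":[0,0,0.7],"roll":0,"jaw":3},{"delta_pos":[0,0,1],"roll":0,"jaw":3},{"delta_pos":[0,0,2],"roll":0,"jaw":3},{"delta_pos":[0,0,3],"roll":0,"jaw":3},{"delta_pos":[0,0,3],"roll":0,"jaw":3},{"delta_pos":[0,0,3],"roll":0,"jaw":3},{"delta_pos":[-2,0,0],"roll":0,"jaw":3},{"delta_pos":[-3,0,0],"roll":0,"jaw":3},{"delta_pos":[-3,0,0],"roll":0,"jaw":3}]';python3 -m crank '[{"delta_pos":[-3,0,1],"roll":0,"jaw":3},{"delta_pos":[-3,0,0],"roll":0,"jaw":3},{"delta_pos":[0,0,0],"roll":0,"jaw":3},{"delta_pos":[0,0,0],"roll":0,"jaw":3},{"delta_pos":[0,0,0],"roll":0,"jaw":3},{"delta_pos":[0,0,0],"roll":0,"jaw":3},{"delta_pos":[0,0,0],"roll":0,"jaw":3},{"delta_pos":[0,0,0],"roll":0,"jaw":3}]'
python3 - <<'E'
from h import *
R=[]
for i in range(2):
    for n in('wrist','top','scene'):
        d=grab(n,f'f{i}{n}.png')
        R.append((n,[b for b in blobs(d,(100,100,40),(125,255,255),60)],blobs(d,(0,150,70),(6,255,255))))
    for k in range(8): r.get_image('top')
for x in R: print(x)
q=cv2.imread('pics/f1top.png')[110:230,170:330];s=cv2.imread('pics/f1scene.png')[170:320,200:350]
cv2.imwrite('pics/c13.png',np.hstack([cv2.resize(q,(440,330),interpolation=cv2.INTER_CUBIC),cv2.resize(s,(330,330),interpolation=cv2.INTER_CUBIC)]))
d=r.get_image('top');box=(157,188,246,262)
m=cv2.inRange(cv2.cvtColor(d['pixels'],cv2.COLOR_RGB2HSV),(15,140,90),(35,255,255))
p=np.array([(np.mean(np.where(m[v,box[2]:box[3]])[0])+box[2],v) for v in range(*box[:2]) if m[v,box[2]:box[3]].sum()>2*255],np.float32)
l=cv2.fitLine(p,cv2.DIST_HUBER,0,.01,.01).ravel(); f=lambda v:l[2]+(v-l[3])*l[0]/l[1]
a,b=onz(d,f(157),157,172),onz(d,f(187),187,172);e=a-b;print('arm yaw',np.arctan2(e[1],e[0]))
E
```

```text
t: 17.92
tool_pos: [422.2, 101.9, 305.8]
tcp_rot: [-2.17, -2.272, 0.0]
wrist_force: [-0.4, -0.4, 0.5]
finger_gap: 0.352
gripper_force: 0.0
t: 18.58
tool_pos: [363.5, 101.9, 314.4]
tcp_rot: [-2.169, -2.271, 0.002]
wrist_force: [-0.0, 0.0, 0.5]
finger_gap: 0.352
gripper_force: 0.0
('wrist', [([142, 0, 55, 19, 543], [172.6, 8.5]), ([375, 129, 61, 124, 3446], [409.2, 192.5])], [([367, 190, 21, 22, 295], [377.1, 200.8])])
('top', [([438, 124, 84, 52, 3319], [478.3, 151.7]), ([239, 180, 39, 8, 168], [257.1, 182.2]), ([181, 257, 26, 23, 117], [196.7, 264.4])], [([37, 343, 34, 43, 746], [50.9, 367.8])])
('scene', [([95, 119, 43, 74, 1760], [118.4, 153.1]), ([151, 170, 9, 12, 77], [154.6, 176.2]), ([373, 288, 26, 28, 262], [383.6, 301.8])], [([270, 231, 7, 11, 58], [272.7, 235.7])])
('wrist', [([142, 0, 55, 19, 543], [172.6, 8.6]), ([375, 129, 61, 124, 3431], [409.1, 192.7])], [([367, 190, 21, 22, 296], [377.2, 200.8])])
('top', [([438, 124, 84, 52, 3324], [478.4, 151.7]), ([239, 180, 39, 8, 168], [257.2, 182.3]), ([181, 257, 26, 23, 118], [196.7, 264.6])], [([37, 343, 34, 43, 749], [51.0, 367.6])])
('scene', [([95, 119, 43, 74, 1761], [118.4, 153.1]), ([151, 170, 9, 12, 76], [154.6, 176.2]), ([373, 288, 26, 28, 263], [383.6, 301.9])], [([270, 231, 7, 11, 57], [272.8, 235.8])])
arm yaw 0.02287531745265767
```

View pics/c13.png

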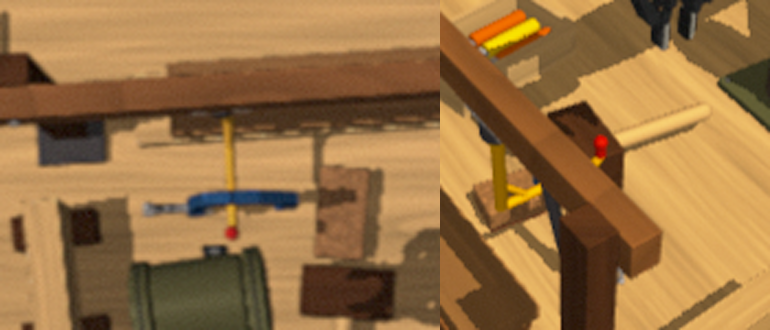

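The clamp hangs across the hook arm (top crop around (230,203)). It was identical in two pictures taken apart. The red ball sits at the same scene pixel (273,236) as before, so the hook still faces out, and the robot is clear of everything.

```bash
python3 -c "
from bench import r
print(r.job_done())"
```

```text
the job is handed in; nothing more can be done
None
```

The hook is turned to point square out from the rail, and the blue G-clamp hangs level and still over its arm behind the red tip. I handed the job in at about 20 s of the 67 s; it returned no verdict.

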